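Put the bolt jar back in the jar carousel, turn it to the front and hold the carousel

TASK

Stand the tall jar of bolts upright in the one empty ring of the revolving jar stand, setting it down gently rather than dropping it, and let go of it. Turn the stand by the wooden knob in its middle until this jar faces squarely front, over the side with the drawer, and finish while still gripping the knob, holding the turntable still so that I can unscrew the jar's lid. Leave the drawer shut, the other jars in their rings and everything else on the bench where it is.

Things in the scene. Friction and masses are not known exactly. Their poses are not given: they have to be found in the camera images.
- tall_jar: The tall jar of bolts: clear round screw-top jar, 100 mm high, upright on the bench to the left or right of the stand. Body 48 mm in diameter from the foot to 78 mm up, foot edge bevelled 2.5 mm; steel lid 45 mm in diameter, 84 to 100 mm up. 0.17 to 0.34 kg. Origin at the centre of its underside, z up; its yaw does not matter.
- carousel: Turntable: plywood disc, 260 mm in diameter, top 26 mm above the origin, on a free bearing (no stops or detents, 0.03 N m turns it, stays where left). On it six grey rings at 60 degree steps, 92 mm from the axis, each 20 mm high, 61 mm outside, 52 mm inside; the disc is their floor. Short jars' lids reach 106 mm above the origin. Origin on the turning axis, 60 mm above the bench; z up.
- empty_ring (a point): Centre of the floor of the one empty ring, on the disc's top, 86 mm above the bench, 92 mm from the turning axis. It turns with the carousel.
- knob: Round dark wooden knob on top of the 22 mm centre post, turning with the disc: 42 mm in diameter, 35 mm high, its straight side from 7 to 30 mm above its origin. Origin on the turning axis at the knob's underside, 170 mm above the bench.
- plinth: Fixed wooden base under the turntable: box 260 x 260 x 60 mm with a shallow drawer. Origin at the centre of its underside, on the turning axis; its -x axis points out through the drawer front, which is the front of the stand and looks roughly towards the robot (0.3 rad either way). The drawer's bar handle stands out 35 mm.
- front_place (a point): The front place, fixed to the plinth: 86 mm above the bench, 92 mm from the turning axis straight towards the drawer side; the centre of the empty ring comes to lie here when the jar faces squarely front.
- plinth_drawer0 (a joint): The plinth's drawer: 0 shut, grows in metres as it slides out towards the front. It is shut at the start and stays shut.
- short_jar1: A short jar, clear with a steel lid, 80 mm high and 48 mm in diameter, standing loose in a ring of the carousel, 60 degrees counter-clockwise (seen from above) from the empty ring. Origin at the centre of its underside, 26 mm above the carousel's origin. Stays in its ring.
- short_jar2: A short jar, clear with a steel lid, 80 mm high and 48 mm in diameter, standing loose in a ring of the carousel, 120 degrees counter-clockwise (seen from above) from the empty ring. Origin at the centre of its underside, 26 mm above the carousel's origin. Stays in its ring.
- short_jar3: A short jar, clear with a steel lid, 80 mm high and 48 mm in diameter, standing loose in a ring of the carousel, 180 degrees counter-clockwise (seen from above) from the empty ring. Origin at the centre of its underside, 26 mm above the carousel's origin. Stays in its ring.
- short_jar4: A short jar, clear with a steel lid, 80 mm high and 48 mm in diameter, standing loose in a ring of the carousel, 240 degrees counter-clockwise (seen from above) from the empty ring. Origin at the centre of its underside, 26 mm above the carousel's origin. Stays in its ring.
- short_jar5: A short jar, clear with a steel lid, 80 mm high and 48 mm in diameter, standing loose in a ring of the carousel, 300 degrees counter-clockwise (seen from above) from the empty ring. Origin at the centre of its underside, 26 mm above the carousel's origin. Stays in its ring.
- glue: Bystander: white glue bottle, 58 mm in diameter, 170 mm high, upright on the bench, on the other side of the stand from the tall jar. Origin at the centre of its underside.
- spray_can: Bystander: aluminium spray can with a black cap, 64 mm in diameter, 194 mm high, upright. Origin at the centre of its underside.
- tape: Bystander: black tape measure, 72 x 36 mm and 68 mm high. Origin at the centre of its underside.
- hammer: Bystander: hammer 280 mm long lying on the bench. Origin under its middle.
- screwdriver: Bystander: screwdriver 200 mm long lying on the bench to the right of the stand's front. Origin under its middle.
- sanding_block: Bystander: cork sanding block, 110 x 65 x 34 mm. Origin at the centre of its underside.
- mug: Bystander: white mug, 80 mm in diameter, 95 mm high, with a handle. Origin at the centre of its underside.
Things that resemble listed ones, but are neither listed nor needed, are in the scene too. Leave any blue, orange or purple look-alike of the tall_jar alone.

How it is judged (in metres and radians):
On the way, in this order (a step that is already met when the one before it is completed fails the run):
1. the tall jar stands upright on the floor of the empty ring and has been let go of (horizontal distance between tall_jar and empty_ring below 0.006 m and z of tall_jar in the frame of empty_ring between -0.004 and 0.004 m and angle between tall_jar's own z axis and vertical below 0.08 rad and contact force between the fingers and tall_jar below 0.2 N), for 0.2 s.
2. the tall jar's ring is at the front, the knob is gripped and the turntable is still (all of step 1 and horizontal distance between empty_ring and front_place below 0.012 m and contact force between the fingers and knob above 3 N and angular speed of carousel below 0.06 rad/s), for 0.3 s.
At the end, for the whole second after the job is handed in: Tall jar upright (0.08 rad) on the floor of its ring (6 mm of centre), not touched; ring within 12 mm of the front place; fingers grip the knob (over 3 N), turntable still (under 0.06 rad/s); short jars upright in their rings; drawer shut (15 mm); bystanders within 30 mm of their starts (all of step 2 and z of each of short_jar1, short_jar2, short_jar3, short_jar4, short_jar5 in the frame of carousel below 0.032 m and angle between each of short_jar1, short_jar2, short_jar3, short_jar4, short_jar5's own z axis and vertical below 0.12 rad and value of joint plinth_drawer0 below 0.015 m and distance of each of glue, spray_can, tape, hammer, screwdriver, sanding_block, mug from where it was at the start of the episode below 0.03 m); the arm keeps its last pose, push and grip.
It fails at once if the tall jar is dropped or knocked flying (moves faster than 0.5 m/s while no finger touches it) (contact force between the fingers and tall_jar below 0.05 N and linear speed of tall_jar above 0.5 m/s).
It fails at once if the tall jar is tipped over (angle between tall_jar's own z axis and vertical above 1 rad).
It fails at once if a short jar is lifted out of its ring or tipped (z of any of short_jar1, short_jar2, short_jar3, short_jar4, short_jar5 in the frame of carousel above 0.044 m or angle between any of short_jar1, short_jar2, short_jar3, short_jar4, short_jar5's own z axis and vertical above 0.35 rad).
It fails at once if the drawer is pulled open (value of joint plinth_drawer0 above 0.02 m).
It fails at once if a bystander is shoved or knocked over (distance of any of glue, spray_can, tape, hammer, screwdriver, sanding_block, mug from where it was at the start of the episode above 0.03 m).
It also fails if it takes over 58 s, if anything falls off the work surface, if the arm or the gripper's body presses on something with over 40 N, if the wrist force passes 120 N, or if a joint passes its speed limit or range.

ROBOT

A 6-joint arm with a two-finger parallel gripper is mounted at the origin on the work surface. World frame = base frame: x ahead of the robot, y to its left, z up, the work surface at z = 0. Lengths are in m, angles in degrees, forces in N, time in s.
With the tool pointing down it reaches from about 0.4 to 0.825 m from the base axis. Payload 7 kg.
Tool frame: the origin (TCP) lies midway between the tips of the shut fingers; the grasp point (between the pads) lies 19 mm behind it; z points along the fingers, y is the line along which they close (so a half turn about z gives the same grasp; the last joint's range is limited). The gripper opens to 88 mm and grips with 3 to 60 N. Pads are 19 mm wide; open, the fingers measure 130 mm over their backs; the gripper's body (78 mm by 193 mm) begins 47 mm behind the grasp point.
Start: joints at [16.507, 20.546, 0.682, 0, -70.136, -16.507], TCP at [0.675, -0, 0.227] pointing down, gripper open.
Joint ranges: [-176.03, 176.03], [-82.01, 121.73], [-58.28, 71.71], [-173.87, 95.51], [-174.79, -0.11], [-173.66, 173.66]. Speed limits (degrees/s): [136.94, 136.94, 172.46, 180, 180, 180].

INTERFACE

Orientations are given as [roll, pitch, yaw] about the fixed x, y, z axes, in that order (R = Rz(yaw) Ry(pitch) Rx(roll)).
In Python, from plant import ctrl gives the robot as it stands. The module is installed in compiled form; this text tells all that it offers.
- The arm moves only by the tool send_rows, never from a script. Its argument "plan" is a list that holds one entry, the list of rows, each a list of 6 numbers: the shift along the tool's x, y, z in a scale on which 1.0 is 100 cm, then the turn, a rotation vector about the tool's x, y, z in a scale on which 1.0 is 60 degrees. A call has 1 to 8 rows; each row is the pose to reach, as a shift and turn from the pose commanded when the call began, along the tool's axes at that moment; what a row does not reach only later rows make up. A row lasts 1/12 s, in which the tool goes at most 41.7 mm and 7.16 degrees, less where a joint would pass 70% of its speed; a pose out of reach is approached as far as the arm can. No shift or turn number may pass 1 either way. A call with a gripper value outside its range is refused whole. "fingers" is the opening, from 0 (shut) to 1 (fully open), set as the call begins (left out, the last holds). The fingers move at their own pace and stop on an object; the grip force is fixed at half the most. Time passes only in rows, so rows that repeat a pose let the fingers close. It gives the time, the measured TCP pose, the force, the opening and the grip force at its end, in the units of the state.
- ctrl.get_obs(): the state, without advancing time (a new reading comes with each control period).
- ctrl.snapshot(name): name is "scene" or "side" or "wrist"; returns a dict with "img" (420x560x3 uint8, red, green, blue), "K" (3x3 intrinsics, pixels), "k1" (the pictures are not rectified: a ray, as slopes to the right and down, at radius r is drawn at 1 + k1 r^2 times it, then the intrinsics apply), "pose" (4x4, takes a point from camera to world coordinates). Camera axes: x right, y down, z forward; pixel columns grow to the right and rows downward; lengths in m; the calibration is good to about 2 mm. A picture is of the moment at which its call begins. There is no depth.
- ctrl.close_job(): hands the job in; it is judged then, once.
The state is a dict: "clock": time; "joint_pos": joint angles; "qvel": joint speeds; "tau": joint torques, N m; "tool_pos": TCP position; "orientation": TCP orientation; "force": force on the tool from outside, world axes, zero at the start; "moment": the same for the moment, N m; "opening": finger opening in m; "gripper_force": force on a finger pad.
Only numpy, scipy, OpenCV 4.12 (cv2) and the standard library are available. Lean on these libraries where they do the work, as an engineer would, in place of code of your own. Each camera call takes 0.05 s, during which the arm holds its last target. There are 200 camera calls.

## Working session

There is one attempt and no reset: what is moved stays moved. The work goes in short steps, Python scripts to look and compute and a tool call to move; the robot and the scene stay as the last step left them, time stands still between calls to the robot, and variables do not carry over. Pictures are saved under pics/ and viewed, at most 10 in all, crops included, and the job is handed in when it is done.

Besides the shell and the picture viewer there is one more tool, called after "Request:" by a JSON object that holds its "method" and its "body". send_rows: Moves the arm, as the interface text tells. Its arguments: {"type":"object","properties":{"plan":{"type":"array","items":{"type":"array","items":{"type":"array","items":{"type":"number"}}}},"fingers":{"type":"number"}},"required":["plan"]}

```bash
mkdir -p pics
cat > h.py <<'E'
import numpy as np, cv2, json
from plant import ctrl
def snap(name,fn):
    s=ctrl.snapshot(name); cv2.imwrite(f'pics/{fn}.png',cv2.cvtColor(s['img'],cv2.COLOR_RGB2BGR))
    np.savez(f'pics/{fn}.npz',**{k:np.array(s[k]) for k in('img','K','k1','pose')}); return s
def load(fn): return np.load(f'pics/{fn}.npz')
def pix2world(s,u,v,z):
    K=s['K']; d=np.array([(u-K[0,2])/K[0,0],(v-K[1,2])/K[1,1]]); k=float(s['k1']); p=d.copy()
    for _ in range(30): p=d/(1+k*(p@p))
    T=s['pose']; r=T[:3,:3]@np.array([p[0],p[1],1]); c=T[:3,3]
    return c+r*(z-c[2])/r[2]
def proj(s,P):
    T=s['pose']; P=np.atleast_2d(P); c=(P-T[:3,3])@T[:3,:3]; p=c[:,:2]/c[:,2:]
    p=p*(1+float(s['k1'])*(p**2).sum(1,keepdims=True)); K=s['K']
    return np.c_[p[:,0]*K[0,0]+K[0,2],p[:,1]*K[1,1]+K[1,2]]
def circ(s,x,y,z,r,n=60):
    a=np.linspace(0,2*np.pi,n); return proj(s,np.c_[x+r*np.cos(a),y+r*np.sin(a),0*a+z])
E
python3 - <<'E'
from h import *
for n in('scene','side','wrist'):
    s=snap(n,n+'0'); print(n,s['pose'][:3,3].round(3),s['pose'][:3,2].round(2),s['K'][0,0],s['k1'])
a=[cv2.imread(f'pics/{n}0.png') for n in('scene','side','wrist')]
E
```

```text
scene [ 1.163 -0.52   0.924] [-0.55  0.45 -0.71] 425.46695401257006 -0.1035555496047876
side [0.031 0.991 0.915] [ 0.36 -0.73 -0.58] 425.6295769923569 0.04201937761906316
wrist [ 0.675 -0.073  0.385] [-0.    0.27 -0.96] 346.0963519860515 -0.08494802733271736
```

View pics/scene0.png

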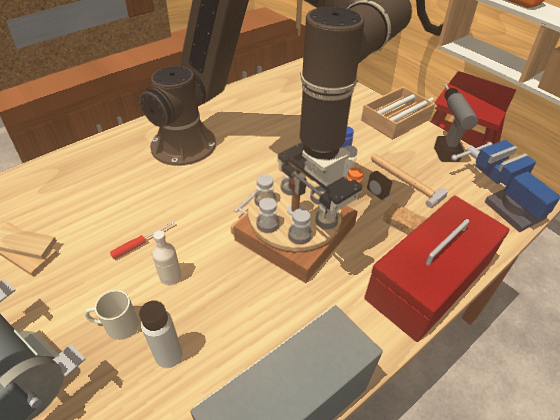

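View pics/side0.png

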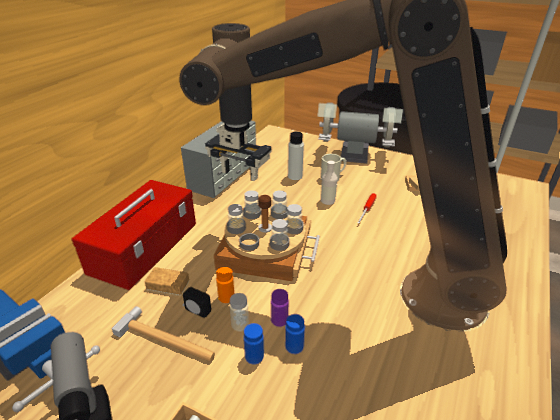

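The side view shows the knob near (265,203) and the empty ring at (249,242). The jar candidates are orange (225,285), clear with steel lid (239,310), purple (280,307), and two blue ones at (254,343) and (295,333). Only the clear one fits the description. I'll confirm it in an enlarged crop.

Run:
```python
from h import *
s=load('side0'); 
im=cv2.imread('pics/side0.png')[180:370,175:335]
cv2.imwrite('pics/c1.png',cv2.resize(im,None,fx=3.15,fy=3.15,interpolation=cv2.INTER_CUBIC)[:600])
for n,u,v,z in [('knobtop',265,199,.205),('ring',249,242,.096),('lid',239,300,.1),('orange',225,271,.1),('purple',280,294,.1),('tape',197,295,.068)]:
    print(n,pix2world(s,u,v,z).round(3))
```

```text
knobtop [0.554 0.054 0.205]
ring [0.565 0.139 0.096]
lid [0.467 0.357 0.1  ]
orange [0.557 0.283 0.1  ]
purple [0.383 0.291 0.1  ]
tape [0.594 0.368 0.068]
```

View pics/c1.png

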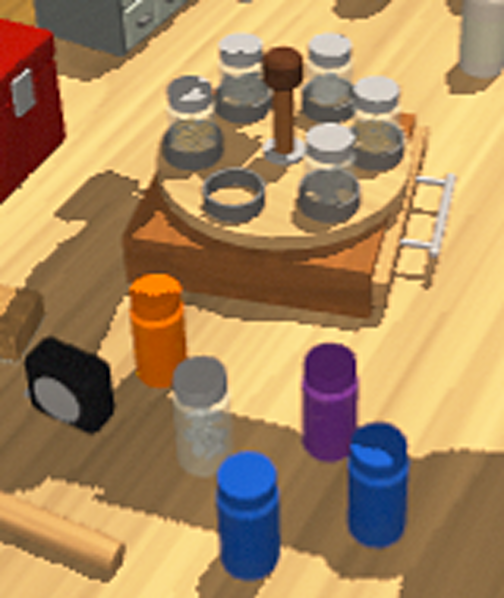

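View pics/wrist0.png

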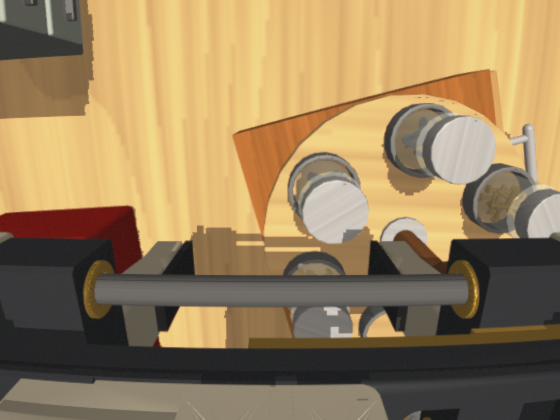

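The crop confirms the clear jar with the steel lid at side pixel (238.5,300), with the other four solid-coloured. The wrist view sees the stand partly, behind the fingers. Next I'll work out the tool frame and plan a viewing pose.

```bash
cat >> h.py <<'E'
from scipy.spatial.transform import Rotation as R
def toolR(o): return R.from_euler('xyz',o['orientation'],degrees=True)
def delta(pos,yaw):
    """shift(cm)/turn(deg) in tool axes from measured pose to TCP pos, tool down, tool y axis at world angle yaw (mod 180)"""
    o=ctrl.get_obs(); r=toolR(o); sh=r.inv().apply(np.array(pos)-o['tool_pos'])*100
    best=None
    for y in (yaw,yaw+180):
        c,s=np.cos(np.radians(y)),np.sin(np.radians(y)); Y=np.array([c,s,0]); Z=np.array([0,0,-1.]); X=np.cross(Y,Z)
        v=(r.inv()*R.from_matrix(np.c_[X,Y,Z])).as_rotvec(degrees=True)
        if best is None or abs(v[2])<abs(best[2]): best=v
    return sh.round(2),best.round(2)
E
python3 - <<'E'
from h import *
o=ctrl.get_obs(); print({k:np.round(v,3) for k,v in o.items()}); print(toolR(o).as_matrix().round(3))
s=load('wrist0'); print('cam axes',s['pose'][:3,:3].round(2).tolist(), 'tcp px',proj(s,[.675,0,.227]))
for u,v in [(0,0),(560,0),(0,240),(560,240)]: print(pix2world(s,u,v,.1).round(3))
s=load('side0')
for n,u,v in [('blueL',254,327),('blueR',295,319)]: print(n,pix2world(s,u,v,.1).round(3))
for n,u,v,z in [('handleA',175+448/3.15,180+178/3.15,.03),('handleB',175+436/3.15,180+250/3.15,.03),('plinthL',175+128/3.15,180+240/3.15,.06),('plinthR',175+370/3.15,180+278/3.15,.06),('ringtop',175+234/3.15,180+190/3.15,.106)]: print(n,pix2world(s,u,v,z).round(3))
E
```

```text
{'clock': np.float64(0.15), 'joint_pos': array([ 1.6508e+01,  2.0581e+01,  6.4600e-01, -1.5000e-02, -7.0134e+01,
       -1.6508e+01]), 'qvel': array([-0.051, -0.178,  0.145,  0.084, -0.073,  0.025]), 'tau': array([ 0.0000e+00, -5.8327e+01,  2.9329e+01,  7.0010e+00,  9.0000e-03,
       -0.0000e+00]), 'tool_pos': array([ 0.675, -0.   ,  0.226]), 'orientation': array([ 1.7993e+02, -6.0000e-03, -9.0005e+01]), 'force': array([ 0.383, -0.234, -0.077]), 'moment': array([-0.03 , -0.006,  0.063]), 'gripper_force': np.float64(0.0), 'opening': np.float64(0.088)}
[[-0.    -1.    -0.001]
 [-1.     0.    -0.   ]
 [ 0.     0.001 -1.   ]]
cam axes [[-1.0, 0.0, -0.0], [0.0, 0.96, 0.27], [0.0, 0.27, -0.96]] tcp px [[280.07674179 257.48410028]]
[ 0.901 -0.162  0.1  ]
[ 0.449 -0.162  0.1  ]
[0.94  0.044 0.1  ]
[0.411 0.045 0.1  ]
blueL [0.39  0.415 0.1  ]
blueR [0.312 0.349 0.1  ]
handleA [ 0.42  -0.058  0.03 ]
handleB [0.386 0.053 0.03 ]
plinthL [0.644 0.206 0.06 ]
plinthR [0.414 0.149 0.06 ]
ringtop [0.562 0.142 0.106]
```

The rows are not in the units I measure in: shifts go in shares of 100 cm and turns go in shares of 60 degrees. I convert before sending: -20.5 cm is -0.205, -17 cm is -0.17.

Request:
{"method": "send_rows", "body": {"plan": [[[0,0,-0.04,0,0,0],[0,0.01,-0.08,0,0,0],[-0.03,0.03,-0.1,0,0,0],[-0.065,0.05,-0.105,0,0,0],[-0.1,0.07,-0.105,0,0,0],[-0.135,0.09,-0.105,0,0,0],[-0.17,0.11,-0.105,0,0,0],[-0.205,0.12,-0.105,0,0,0]]]}}

```text
clock: 0.82
tool_pos: [0.5528, 0.2062, 0.3322]
orientation: [-180.0, 0.0, -90.0]
force: [1.3, 0.5, 0.4]
opening: 0.0875
gripper_force: 0.0
```

Scaled: -0.5 cm is -0.005.

Request:
{"method": "send_rows", "body": {"plan": [[[-0.005,0,0,0,0,0],[-0.005,0,0,0,0,0],[-0.005,0,0,0,0,0]]]}}

```text
clock: 1.07
tool_pos: [0.5548, 0.2101, 0.3313]
orientation: [180.0, -0.0, -89.9]
force: [0.1, -0.5, -0.2]
opening: 0.088
gripper_force: 0.0
```

Run:
```python
from h import *
s=snap('wrist','w1'); s2=snap('scene','s1'); print(ctrl.get_obs()['tool_pos'])
cv2.imwrite('pics/w1b.png',cv2.resize(cv2.imread('pics/w1.png')[:400],(784,560),interpolation=cv2.INTER_CUBIC))
```

```text
[0.55524953 0.20902368 0.33131707]
```

View pics/w1b.png

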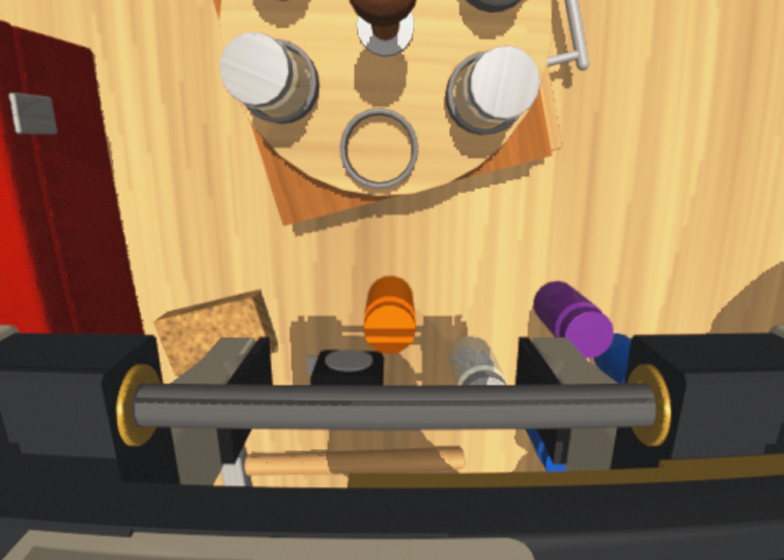

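Wrist view (enlarged ×1.4): empty ring centred at (379,147), neighbour lids at (255,68) and (504,81), plinth corners at (285,224) and (560,150). The tall jar is half hidden at (475,360).

Run:
```python
from h import *
s=load('w1'); f=lambda u,v,z:pix2world(s,u/1.4,v/1.4,z)
r=f(379,148,.106); rb=[f(340,148,.106),f(418,148,.106)]; print('ring',r,'width',rb[0]-rb[1],'y',(f(379,109,.106)-f(379,188,.106))[1])
a=f(256,69,.166); b=f(505,82,.166); print('lids',a,b,'sep',np.linalg.norm(a-b),'(159)'); c=(a+b)/2
ax=a+b-r; print('axis',ax[:2],'|ring-axis|',np.linalg.norm((r-ax)[:2]))
p=f(285,224,.06);q=f(560,150,.06); print('corners',p,q,np.linalg.norm(p-q),np.degrees(np.arctan2(*(q-p)[1::-1]))%360)
m=(p+q)/2; d=(q-p)/np.linalg.norm(q-p); print('axis from plinth',(m+.13*np.array([d[1]*-1,d[0],0]))[:2])
# handle bar
# scene-view overlay check later; automatic ring fit on the picture edges
g=cv2.cvtColor(s['img'],cv2.COLOR_RGB2GRAY).astype(float); g=cv2.GaussianBlur(g,(3,3),0)
from scipy.optimize import minimize
dt=cv2.distanceTransform(255-cv2.Canny(s['img'],60,160),cv2.DIST_L2,5)
def cost(x):
    t=0
    for z,rr in((.106,.0305),(.106,.026)):
        P=circ(s,x[0],x[1],z,rr,120).astype(np.float32); t+=np.minimum(cv2.remap(dt,P[:,0].reshape(-1,1),P[:,1].reshape(-1,1),1),4).mean()
    return t
o=minimize(cost,r[:2],method='Nelder-Mead',options=dict(initial_simplex=r[:2]+np.array([[0,0],[.004,0],[0,.004]]))); print('ring fit',o.x,o.fun)
S=load('s1'); print('scene knob top px',proj(S,[*ax[:2],.205]),'ring',proj(S,[*o.x,.106]))
cv2.imwrite('pics/s1c.png',cv2.resize(cv2.imread('pics/s1.png')[150:290,190:390],(800,560),interpolation=cv2.INTER_CUBIC))
```

```text
ring [0.56592704 0.13751635 0.106     ] width [ 5.99803188e-02 -5.87515161e-05  0.00000000e+00] y -0.05930087209693467
lids [0.64169401 0.08798708 0.166     ] [0.48418776 0.09611205 0.166     ] sep 0.15771567780460463 (159)
axis [0.55995473 0.04658278] |ring-axis| 0.09112948494675362
corners [0.65202942 0.20330228 0.06      ] [0.40999298 0.1379742  0.06      ] 0.25069781819651404 195.1047730370901
axis from plinth [0.56488724 0.04512962]
ring fit [0.56633814 0.13676254] 1.021337628364563
scene knob top px [[296.68327682 176.61980022]] ring [[320.58009846 191.45406444]]
```

View pics/s1c.png

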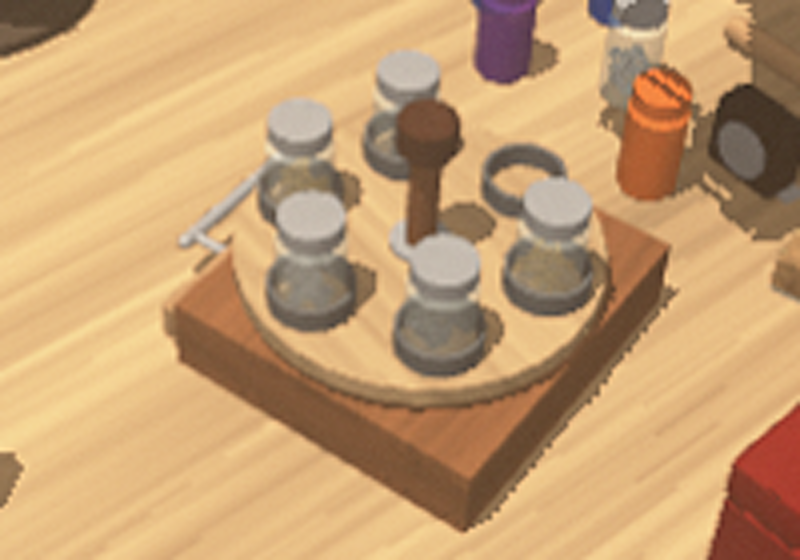

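Run:
```python
from h import *
S=load('s1'); f=lambda u,v,z:pix2world(S,190+u/4,150+v/4,z)
from scipy.optimize import least_squares
L=np.array([f(u,v,.166)[:2] for u,v in [(558,201),(445,256),(312,212),(301,121),(409,71)]])
print(L.round(3).tolist())
# order clockwise/ccw: try both, phase of empty ring
for sg in(1,-1):
    g=lambda x:(np.array([[x[0]+.092*np.cos(x[2]+sg*k*np.pi/3),x[1]+.092*np.sin(x[2]+sg*k*np.pi/3)] for k in range(1,6)])-L).ravel()
    o=least_squares(g,[.56,.047,1.5]); print(sg,o.x[:2].round(4),np.degrees(o.x[2]),o.cost, 'ring',(o.x[:2]+.092*np.array([np.cos(o.x[2]),np.sin(o.x[2])])).round(4), np.abs(o.fun).max())
C=[f(u,v,.06) for u,v in [(667,247),(465,478),(180,310)]]; print(np.round(C,3).tolist())
a,b,c=C; print(np.linalg.norm(a-b),np.linalg.norm(b-c),np.degrees(np.arctan2(*(c-b)[1::-1]))%360,'mid',(a+c)[:2]/2)
print('knob',f(428,118,.205),'jar lid scene',f(642,12,.1))
```

```text
[[0.648, 0.084], [0.641, -0.005], [0.56, -0.047], [0.487, 0.001], [0.491, 0.092]]
1 [0.5655 0.0066] -90.18085952287706 0.029875705031064424 ring [ 0.5652 -0.0854] 0.14523708126104704
-1 [0.5665 0.0434] 86.9030854973043 1.563733086531256e-05 ring [0.5715 0.1353] 0.002785972382646662
[[0.658, 0.198, 0.06], [0.721, -0.05, 0.06], [0.496, -0.11, 0.06]]
0.25614376022128477 0.23341114179311406 194.892986920437 mid [0.5769711  0.04396112]
knob [0.56892098 0.03994667 0.205     ] jar lid scene [0.48939484 0.33844694 0.1       ]
```

Request:
{"method": "send_rows", "body": {"plan": [[[-0.04,0.015,0,0,0,0],[-0.08,0.03,0,0,0,0],[-0.12,0.045,0,0,0,0],[-0.16,0.06,0,0,0,0],[-0.2,0.075,0,0,0,0],[-0.24,0.085,0,0,0,0],[-0.24,0.085,0,0,0,0],[-0.24,0.085,0,0,0,0]]]}}

```text
clock: 1.83
tool_pos: [0.4699, 0.4512, 0.3302]
orientation: [179.9, -0.1, -89.9]
force: [-0.2, -0.2, -0.1]
opening: 0.0879
gripper_force: 0.0
```

Run:
```python
from h import *
s=snap('wrist','w2'); print(ctrl.get_obs()['tool_pos'],proj(s,[.467,.357,.1]))
```

```text
[0.47036959 0.44980388 0.3306311 ] [[283.59202432  85.43169741]]
```

View pics/w2.png

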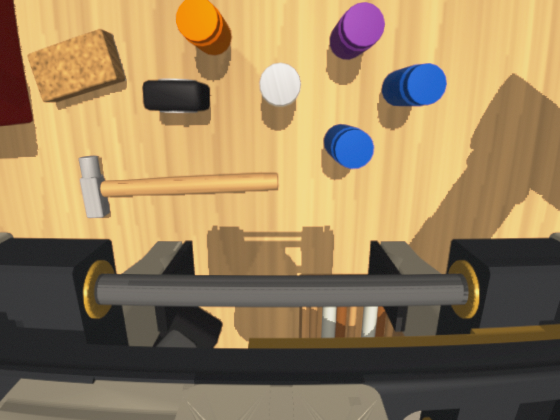

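Run:
```python
from h import *
s=load('w2'); f=lambda u,v,z:pix2world(s,u,v,z)
j=f(280.5,84,.1); print('jar',j,'lid width',(f(260,84,.1)-f(300.5,84,.1))[0],'height',(f(280,104.5,.1)-f(280,64,.1))[1])
for n,u,v,z in [('tape edge',209,95,.068),('blue',353,147,.1),('purple',365,25,.1),('orange',200,20,.1),('hammer end',277,182,.025)]: print(n,(f(u,v,z)-j).round(3)[:2])
print(delta([*j[:2],.16],0))
```

```text
jar [0.47032774 0.35551308 0.1       ] lid width 0.04356102401456424 height 0.042109775906971736
tape edge [0.084 0.01 ]
blue [-0.081  0.068]
purple [-0.088 -0.061]
orange [ 0.084 -0.066]
hammer end [0.005 0.124]
(array([ 9.400e+00, -1.000e-02,  1.708e+01]), array([ 0.04, -0.08,  0.  ]))
```

Scaled: 17 cm is 0.17, 9.4 cm is 0.094.

Request:
{"method": "send_rows", "body": {"plan": [[[0.035,0,0.02,0,0,0],[0.07,0,0.04,0,0,0],[0.094,0,0.07,0,0,0],[0.094,0,0.11,0,0,0],[0.094,0,0.15,0,0,0],[0.094,0,0.17,0,0,0],[0.094,0,0.17,0,0,0],[0.094,0,0.17,0,0,0]]], "fingers": 1}}

```text
clock: 2.55
tool_pos: [0.4708, 0.3541, 0.1617]
orientation: [180.0, -0.1, -90.1]
force: [0.4, -0.2, 1.4]
opening: 0.0876
gripper_force: 0.0
```

Run:
```python
from h import *
s=snap('wrist','w3'); S=snap('side','d3'); print(ctrl.get_obs()['tool_pos'],delta([.470,.356,.047],0))
a=cv2.imread('pics/w3.png'); b=cv2.imread('pics/d3.png')[200:340,150:350]
cv2.imwrite('pics/m3.png',np.hstack([cv2.resize(a,(400,300)),cv2.resize(b,(400,300),interpolation=cv2.INTER_CUBIC)]))
```

```text
[0.4714855  0.35609567 0.16384736] (array([ 0.03,  0.18, 11.68]), array([-0.13,  0.12, -0.05]))
```

View pics/m3.png

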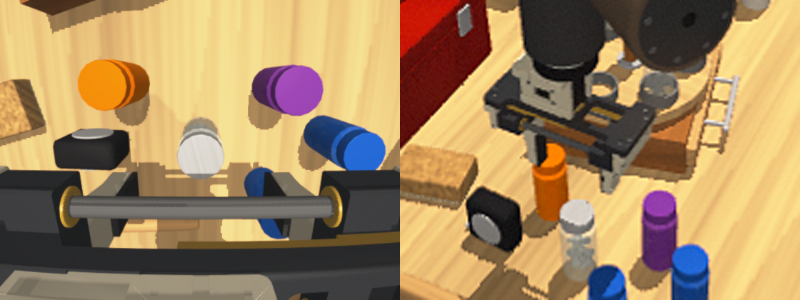

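The wrist half shows the lid at about (280,217) between the fingers. The side half shows the fingers straddling it, clear of the tape, orange and purple jars.

Run:
```python
from h import *
s=load('w3'); print(pix2world(s,200*1.4,156*1.4,.1),pix2world(s,177*1.4,156*1.4,.1),pix2world(s,224*1.4,156*1.4,.1))
```

```text
[0.4714927  0.35453081 0.1       ] [0.49313317 0.35448509 0.1       ] [0.4489152 0.3545956 0.1      ]
```

Scaled: 11.7 cm is 0.117, 11 cm is 0.11.

Request:
{"method": "send_rows", "body": {"plan": [[[0.001,0.001,0.03,0,0,0],[0.001,0.001,0.06,0,0,0],[0.001,0.001,0.09,0,0,0],[0.001,0.001,0.11,0,0,0],[0.001,0.001,0.117,0,0,0],[0.001,0.001,0.117,0,0,0],[0.001,0.001,0.117,0,0,0]]]}}

```text
clock: 3.23
tool_pos: [0.47, 0.356, 0.0464]
orientation: [-179.9, 0.1, -90.0]
force: [0.8, -0.8, 0.2]
opening: 0.0879
gripper_force: 0.0
```

Request:
{"method": "send_rows", "body": {"plan": [[[0,0,0,0,0,0],[0,0,0,0,0,0],[0,0,0,0,0,0],[0,0,0,0,0,0],[0,0,0,0,0,0],[0,0,0,0,0,0],[0,0,0,0,0,0],[0,0,0,0,0,0]]], "fingers": 0}}

```text
clock: 3.9
tool_pos: [0.4695, 0.3553, 0.0449]
orientation: [-179.9, 0.0, -90.0]
force: [1.8, 0.1, 2.2]
opening: 0.0473
gripper_force: 29.9
```

Scaled: -14 cm is -0.14, -13 cm is -0.13.

Request:
{"method": "send_rows", "body": {"plan": [[[0,0,-0.01,0,0,0],[0,0,-0.035,0,0,0],[0,0,-0.07,0,0,0],[0,0,-0.105,0,0,0],[0,0,-0.13,0,0,0],[0,0,-0.14,0,0,0],[0,0,-0.14,0,0,0]]]}}

```text
clock: 4.48
tool_pos: [0.4695, 0.3558, 0.1874]
orientation: [-179.9, 0.2, -90.0]
force: [0.4, -0.2, -2.2]
opening: 0.0477
gripper_force: 29.9
```

Scaled: 21.9 cm is 0.219, 19.5 cm is 0.195.

Request:
{"method": "send_rows", "body": {"plan": [[[0.02,-0.01,0,0,0,0],[0.055,-0.024,0,0,0,0],[0.09,-0.04,0,0,0,0],[0.125,-0.055,0,0,0,0],[0.16,-0.07,0,0,0,0],[0.195,-0.085,0,0,0,0],[0.219,-0.096,0,0,0,0],[0.219,-0.096,0,0,0,0]]]}}

```text
clock: 5.15
tool_pos: [0.5647, 0.1314, 0.1818]
orientation: [179.7, -0.1, -90.2]
force: [-0.4, 0.8, -4.2]
opening: 0.0474
gripper_force: 29.9
```

Request:
{"method": "send_rows", "body": {"plan": [[[0,0,0,0,0,0],[0,0,0,0,0,0],[0,0,0,0,0,0]]]}}

```text
clock: 5.4
tool_pos: [0.5642, 0.1365, 0.1834]
orientation: [179.9, -0.0, -90.0]
force: [0.1, 0.3, -2.9]
opening: 0.0475
gripper_force: 29.9
```

Run:
```python
from h import *
s=snap('wrist','w4'); S=snap('side','d4');C=snap('scene','s4'); P=[]
for _ in range(6): P.append(np.r_[ctrl.get_obs()['tool_pos']]); ctrl.snapshot('side')
print(np.mean(P,0),np.std(P,0))
im=[cv2.imread('pics/d4.png')[180:290,190:340],cv2.imread('pics/s4.png')[140:250,260:410]]
cv2.imwrite('pics/m4.png',np.hstack([cv2.resize(i,(400,293),interpolation=cv2.INTER_CUBIC) for i in im]))
```

```text
[0.56471379 0.13666258 0.18450441] [0.00011572 0.00017556 0.00014471]
```

View pics/m4.png

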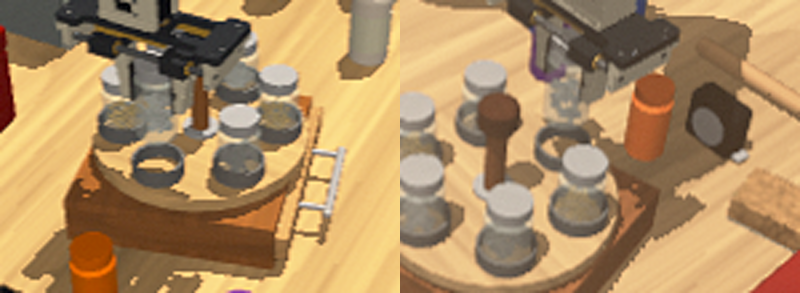

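The side half shows the held jar above the empty ring, whose centre is near crop (157,163). The scene half shows the ring at crop (563,145) under the jar. I'll fit the ring in all the views to refine its centre.

Run:
```python
from h import *
from scipy.optimize import minimize
def fit(fn,x0,curves,up=4):
    s=load(fn); im=cv2.resize(s['img'],None,fx=up,fy=up,interpolation=cv2.INTER_CUBIC)
    gs=[cv2.GaussianBlur(im[...,i].astype(np.float32),(0,0),up*.6) for i in range(3)]
    mag=np.sqrt(sum(cv2.Sobel(g,5,1,0)**2+cv2.Sobel(g,5,0,1)**2 for g in gs))
    def cost(x):
        t=0
        for z,r in curves:
            P=((circ(s,x[0],x[1],z,r,160)+.5)*up-.5).astype(np.float32); t-=np.minimum(cv2.remap(mag,P[:,:1],P[:,1:],1),150).mean()
        return t
    best=min((cost(np.array(x0)+[a,b]),a,b) for a in np.arange(-.01,.0101,.001) for b in np.arange(-.01,.0101,.001))
    x=np.array(x0)+best[1:]
    o=minimize(cost,x,method='Nelder-Mead',options=dict(initial_simplex=x+np.array([[0,0],[.001,0],[0,.001]])))
    return o.x.round(4),round(o.fun,1)
ring=[(.106,.0305),(.106,.026)]
for fn in('side0','d4','s1','w1'): print('ring',fn,fit(fn,(.566,.138),ring))
for fn in('side0','w2','d3'): print('tall lid',fn,fit(fn,(.4695,.356),[(.1,.0225)]))
for fn in('side0','s1','d4','s4'): print('knob',fn,fit(fn,(.564,.045),[(.205,.0165)]),fit(fn,(.564,.045),[(.200,.021)]))
for fn in('side0','s1'): print('disc',fn,fit(fn,(.564,.045),[(.086,.13)]))
```

```text
ring side0 (array([0.5662, 0.1371]), np.float64(-229.6))
ring d4 (array([0.5667, 0.1362]), np.float64(-218.6))
ring s1 (array([0.5689, 0.1349]), np.float64(-193.1))
ring w1 (array([0.5662, 0.1365]), np.float64(-166.7))
tall lid side0 (array([0.4712, 0.3545]), np.float64(-97.9))
tall lid w2 (array([0.4709, 0.3556]), np.float64(-79.6))
tall lid d3 (array([0.4721, 0.3534]), np.float64(-113.7))
knob side0 (array([0.5619, 0.0422]), np.float64(-101.8)) (array([0.5623, 0.0432]), np.float64(-115.5))
knob s1 (array([0.5526, 0.0439]), np.float64(-69.0)) (array([0.5644, 0.0441]), np.float64(-83.7))
knob d4 (array([0.5787, 0.0379]), np.float64(-60.2)) (array([0.5528, 0.0507]), np.float64(-49.4))
knob s4 (array([0.5532, 0.0441]), np.float64(-70.5)) (array([0.5645, 0.0441]), np.float64(-85.1))
disc side0 (array([0.5617, 0.0455]), np.float64(-98.9))
disc s1 (array([0.5634, 0.0439]), np.float64(-89.3))
```

Scaled: 3.2 cm is 0.032, 2.8 cm is 0.028.

Request:
{"method": "send_rows", "body": {"plan": [[[0,-0.001,0.01,0,0,0],[0,-0.001,0.02,0,0,0],[0,-0.001,0.028,0,0,0],[0,-0.001,0.032,0,0,0],[0,-0.001,0.032,0,0,0],[0,-0.001,0.032,0,0,0]]]}}

```text
clock: 6.35
tool_pos: [0.5659, 0.1358, 0.152]
orientation: [180.0, -0.0, -90.0]
force: [-0.0, -0.0, -2.3]
opening: 0.0472
gripper_force: 29.9
```

Scaled: 0.8 cm is 0.008, 0.6 cm is 0.006.

Request:
{"method": "send_rows", "body": {"plan": [[[0,0,0.002,0,0,0],[0,0,0.004,0,0,0],[0,0,0.006,0,0,0],[0,0,0.008,0,0,0],[0,0,0.008,0,0,0],[0,0,0.008,0,0,0]]]}}

```text
clock: 6.85
tool_pos: [0.5659, 0.136, 0.1445]
orientation: [180.0, -0.0, -90.0]
force: [-0.4, 1.1, -3.9]
opening: 0.0474
gripper_force: 29.9
```

Run:
```python
from h import *
P=[]
for i in range(4): o=ctrl.get_obs(); P.append(np.r_[o['tool_pos'],o['force'],o['moment']]); snap('side','d5') if i==3 else ctrl.snapshot('wrist')
print(np.mean(P,0).round(4))
```

```text
[ 0.566   0.136   0.1446  0.0083 -0.172  -3.3221 -0.0204  0.0272 -0.0151]
```

Scaled: 1.1 cm is 0.011, 1 cm is 0.01.

Request:
{"method": "send_rows", "body": {"plan": [[[0,0,0.002,0,0,0],[0,0,0.004,0,0,0],[0,0,0.006,0,0,0],[0,0,0.008,0,0,0],[0,0,0.01,0,0,0],[0,0,0.011,0,0,0],[0,0,0.011,0,0,0],[0,0,0.011,0,0,0]]]}}

```text
clock: 7.72
tool_pos: [0.566, 0.136, 0.1335]
orientation: [180.0, -0.0, -90.0]
force: [0.1, 0.0, -3.8]
opening: 0.0477
gripper_force: 29.9
```

Scaled: 0.2 cm is 0.002, 0.15 cm is 0.0015.

Request:
{"method": "send_rows", "body": {"plan": [[[0,0,0.001,0,0,0],[0,0,0.0015,0,0,0],[0,0,0.002,0,0,0],[0,0,0.002,0,0,0],[0,0,0.002,0,0,0],[0,0,0.002,0,0,0]]]}}

```text
clock: 8.22
tool_pos: [0.566, 0.136, 0.1316]
orientation: [-180.0, 0.0, -90.0]
force: [0.7, -0.1, -2.5]
opening: 0.0473
gripper_force: 29.9
```

Request:
{"method": "send_rows", "body": {"plan": [[[0,0,0.001,0,0,0],[0,0,0.0015,0,0,0],[0,0,0.0015,0,0,0],[0,0,0.0015,0,0,0],[0,0,0.0015,0,0,0]]]}}

```text
clock: 8.63
tool_pos: [0.5667, 0.1361, 0.1309]
orientation: [-179.9, 0.0, -90.0]
force: [0.7, -1.0, 6.1]
opening: 0.0473
gripper_force: 29.9
```

Run:
```python
from h import *
P=[]
for i in range(5): o=ctrl.get_obs(); P.append(np.r_[o['tool_pos'],o['force'],o['moment']]); ctrl.snapshot('wrist')
print(np.mean(P,0).round(4))
```

```text
[ 0.5667  0.1362  0.1309  0.4538 -0.5017  5.3473 -0.1525  0.0821 -0.0179]
```

Contact came at the expected floor height, so I'll release.

Scaled: -0.1 cm is -0.001.

Request:
{"method": "send_rows", "body": {"plan": [[[0,0,-0.001,0,0,0],[0,0,-0.001,0,0,0],[0,0,-0.001,0,0,0],[0,0,-0.001,0,0,0],[0,0,-0.001,0,0,0],[0,0,-0.001,0,0,0],[0,0,-0.001,0,0,0],[0,0,-0.001,0,0,0]]], "fingers": 0.9}}

```text
clock: 9.55
tool_pos: [0.566, 0.136, 0.131]
orientation: [180.0, -0.0, -90.0]
force: [-0.1, -0.4, 0.4]
opening: 0.0787
gripper_force: 0.0
```

Scaled: -14 cm is -0.14, -11 cm is -0.11.

Request:
{"method": "send_rows", "body": {"plan": [[[0,0,-0.01,0,0,0],[0,0,-0.03,0,0,0],[0,0,-0.05,0,0,0],[0,0,-0.08,0,0,0],[0,0,-0.11,0,0,0],[0,0,-0.14,0,0,0],[0,0,-0.14,0,0,0]]]}}

```text
clock: 10.13
tool_pos: [0.5687, 0.1366, 0.2789]
orientation: [-179.4, 0.2, -90.0]
force: [1.2, -0.5, 0.8]
opening: 0.0789
gripper_force: 0.0
```

```bash
cat > fit.py <<'E'
from h import *
from scipy.optimize import minimize
def fit(fn,x0,curves,up=4):
    s=load(fn); im=cv2.resize(s['img'],None,fx=up,fy=up,interpolation=cv2.INTER_CUBIC)
    gs=[cv2.GaussianBlur(im[...,i].astype(np.float32),(0,0),up*.6) for i in range(3)]
    mag=np.sqrt(sum(cv2.Sobel(g,5,1,0)**2+cv2.Sobel(g,5,0,1)**2 for g in gs))
    def cost(x):
        t=0
        for z,r in curves:
            P=((circ(s,x[0],x[1],z,r,160)+.5)*up-.5).astype(np.float32); t-=np.minimum(cv2.remap(mag,P[:,:1],P[:,1:],1),150).mean()
        return t
    return min((cost(np.array(x0)+[a,b]),*(np.array(x0)+[a,b])) for a in np.arange(-.008,.0081,.001) for b in np.arange(-.008,.0081,.001))
E
python3 - <<'E'
from fit import *
for n,f in(('side','d6'),('scene','s6')): snap(n,f); print(f,'jar lid z.186',np.round(fit(f,(.566,.136),[(.186,.0225)]),4),'knob',np.round(fit(f,(.5635,.0445),[(.2,.021)]),4))
print(ctrl.get_obs()['tool_pos'])
# front/yaw handles
E
```

```text
d6 jar lid z.186 [-1.37365e+02  5.69000e-01  1.35000e-01] knob [-1.084502e+02  5.605000e-01  4.550000e-02]
s6 jar lid z.186 [-115.167    0.57     0.133] knob [-8.40991e+01  5.64500e-01  4.35000e-02]
[0.56651288 0.13631844 0.27329477]
```

Scaled: 9.2 cm is 0.092, 8 cm is 0.08.

Request:
{"method": "send_rows", "body": {"plan": [[[0.02,0.001,0,0,0,0],[0.05,0.002,0,0,0,0],[0.08,0.003,0,0,0,0],[0.092,0.003,0,0,0,0],[0.092,0.003,0,0,0,0],[0.092,0.003,0,0,0,0]]]}}

```text
clock: 10.73
tool_pos: [0.5627, 0.0434, 0.2705]
orientation: [179.9, -0.0, -90.1]
force: [-0.1, 0.1, 0.7]
opening: 0.0789
gripper_force: 0.0
```

Run:
```python
from fit import *
S=snap('wrist','w7'); o=ctrl.get_obs(); print(o['tool_pos'],o['joint_pos'].round(1),o['opening'])
f='w7'; print('knob from wrist',np.round(fit(f,(.563,.0445),[(.205,.0165),(.2,.021)]),4))
print(delta([.563,.0443,.169],0))
```

```text
[0.56280761 0.04407403 0.27055173] [ 24.3   8.7  -9.5  -0.  -71.8 -24.4] 0.07887760528369148
knob from wrist [-8.84684e+01  5.61000e-01  4.55000e-02]
(array([-0.02, -0.03, 10.16]), array([ 0.05, -0.  , -0.04]))
```

Scaled: 10.2 cm is 0.102, 10 cm is 0.1.

Request:
{"method": "send_rows", "body": {"plan": [[[0,0,0.03,0,0,0],[0,0,0.06,0,0,0],[0,0,0.085,0,0,0],[0,0,0.1,0,0,0],[0,0,0.102,0,0,0],[0,0,0.102,0,0,0],[0,0,0.102,0,0,0]]]}}

```text
clock: 11.37
tool_pos: [0.5637, 0.0447, 0.17]
orientation: [-179.9, -0.0, -89.9]
force: [0.5, 0.4, 1.3]
opening: 0.0787
gripper_force: 0.0
```

Request:
{"method": "send_rows", "body": {"plan": [[[0,0,0,0,0,0],[0,0,0,0,0,0],[0,0,0,0,0,0],[0,0,0,0,0,0],[0,0,0,0,0,0],[0,0,0,0,0,0],[0,0,0,0,0,0],[0,0,0,0,0,0]]], "fingers": 0}}

```text
clock: 12.03
tool_pos: [0.5614, 0.0438, 0.1691]
orientation: [179.8, -0.0, -90.0]
force: [-7.7, 2.2, 5.3]
opening: 0.0408
gripper_force: 30.0
```

Run:
```python
from h import *
P=[]
for i in range(4): o=ctrl.get_obs(); P.append(np.r_[o['tool_pos'],o['force'],o['moment']]); ctrl.snapshot('wrist')
print(np.mean(P,0).round(4),o['opening'],o['gripper_force'])
```

```text
[ 0.5614  0.0438  0.1691 -7.0597  1.8386  5.5744  0.6604  2.6436  0.0272] 0.04080450025201127 30.00104023871245
```

Scaled: 0.15 cm is 0.0015, -20 degrees is -0.3333.

Request:
{"method": "send_rows", "body": {"plan": [[[0,0.0015,0,0,0,-0.0167],[0,0.0015,0,0,0,-0.05],[0,0.0015,0,0,0,-0.1],[0,0.0015,0,0,0,-0.15],[0,0.0015,0,0,0,-0.2],[0,0.0015,0,0,0,-0.25],[0,0.0015,0,0,0,-0.3],[0,0.0015,0,0,0,-0.3333]]]}}

```text
clock: 12.9
tool_pos: [0.5618, 0.0439, 0.1691]
orientation: [-180.0, -0.0, -69.8]
force: [1.7, 0.4, 0.4]
opening: 0.0408
gripper_force: 30.0
```

Run:
```python
from fit import *
o=ctrl.get_obs(); print(o['tool_pos'],o['orientation'],o['force'],o['moment'],o['gripper_force'])
snap('side','d8');a=np.radians(87+20); print(np.round(fit('d8',(.5615+.092*np.cos(a),.0445+.092*np.sin(a)),[(.186,.0225)]),4))
```

```text
[0.56178951 0.04390346 0.16910263] [-1.79976858e+02 -1.99155619e-02 -6.97902728e+01] [1.74612674 0.42715398 0.36038085] [-0.15710045 -0.08471235 -0.13808588] 30.00100771037978
[-103.4006    0.5356    0.1335]
```

Scaled: -28 degrees is -0.4667.

Request:
{"method": "send_rows", "body": {"plan": [[[0,0,0,0,0,-0.0333],[0,0,0,0,0,-0.0833],[0,0,0,0,0,-0.15],[0,0,0,0,0,-0.2167],[0,0,0,0,0,-0.2833],[0,0,0,0,0,-0.35],[0,0,0,0,0,-0.4167],[0,0,0,0,0,-0.4667]]]}}

```text
clock: 13.62
tool_pos: [0.5623, 0.0442, 0.1691]
orientation: [-179.9, -0.0, -41.8]
force: [3.6, 1.4, -1.6]
opening: 0.0408
gripper_force: 30.0
```

Scaled: -30 degrees is -0.5.

Request:
{"method": "send_rows", "body": {"plan": [[[0,0,0,0,0,-0.05],[0,0,0,0,0,-0.1167],[0,0,0,0,0,-0.1833],[0,0,0,0,0,-0.25],[0,0,0,0,0,-0.3167],[0,0,0,0,0,-0.3833],[0,0,0,0,0,-0.45],[0,0,0,0,0,-0.5]]]}}

```text
clock: 14.28
tool_pos: [0.5626, 0.0448, 0.1691]
orientation: [-179.9, -0.1, -11.8]
force: [2.9, 3.9, -2.7]
opening: 0.0406
gripper_force: 30.0
```

Scaled: -29 degrees is -0.4833.

Request:
{"method": "send_rows", "body": {"plan": [[[0,0,0,0,0,-0.0667],[0,0,0,0,0,-0.1333],[0,0,0,0,0,-0.2],[0,0,0,0,0,-0.2667],[0,0,0,0,0,-0.3333],[0,0,0,0,0,-0.4],[0,0,0,0,0,-0.45],[0,0,0,0,0,-0.4833]]]}}

```text
clock: 14.95
tool_pos: [0.5626, 0.0454, 0.1691]
orientation: [-179.9, -0.2, 17.2]
force: [0.8, 7.4, -2.1]
opening: 0.041
gripper_force: 30.0
```

Scaled: -1 degrees is -0.0167.

Request:
{"method": "send_rows", "body": {"plan": [[[0,0,0,0,0,-0.0167],[0,0,0,0,0,-0.0167],[0,0,0,0,0,-0.0167],[0,0,0,0,0,-0.0167],[0,0,0,0,0,-0.0167]]]}}

```text
clock: 15.37
tool_pos: [0.5626, 0.0454, 0.1691]
orientation: [-179.9, -0.2, 18.0]
force: [2.7, 5.4, -2.5]
opening: 0.0411
gripper_force: 30.0
```

Run:
```python
from fit import *
o=ctrl.get_obs(); print(o['tool_pos'],o['orientation'],o['force'],o['moment'],o['gripper_force'])
snap('side','d9');snap('scene','s9')
a=np.radians(195); x0=(.5625+.092*np.cos(a),.0445+.092*np.sin(a)); print('front',x0)
for f in('d9','s9'):
    r=fit(f,x0,[(.186,.0225)]); print(f,np.round(r,4),np.degrees(np.arctan2(r[2]-.0445,r[1]-.5625))%360)
im=[cv2.imread('pics/d9.png')[180:290,190:340],cv2.imread('pics/s9.png')[150:290,200:391]]
cv2.imwrite('pics/m9.png',np.hstack([cv2.resize(i,(400,293),interpolation=cv2.INTER_CUBIC) for i in im]))
```

```text
[0.56259448 0.04544501 0.16909513] [-1.79934795e+02 -1.63169288e-01  1.80043610e+01] [ 2.65175575  5.37521535 -2.51080044] [ 1.6008418  -0.84095441  0.02362977] 29.99922154362139
front (np.float64(0.4736348239814057), np.float64(0.020688647850568086))
d9 [-1.218406e+02  4.746000e-01  2.270000e-02] 193.9411117154369
s9 [-5.93146e+01  4.80600e-01  1.97000e-02] 196.86078527731436
```

View pics/m9.png

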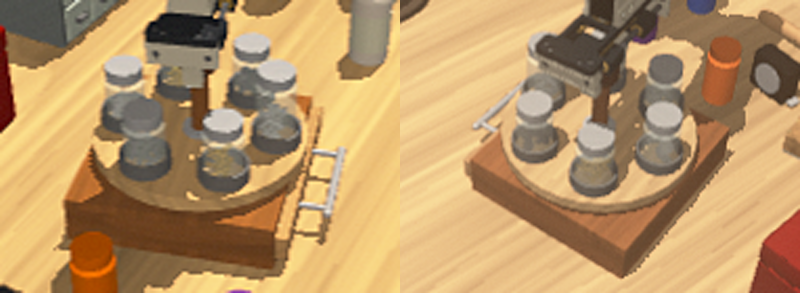

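The picture shows the tall jar over the drawer side (side crop (278,72)), about 195° against the measured front direction of 195°. All the jars are seated and the knob is gripped at 30 N, so I'm handing it in.

```bash
python3 -c "
from plant import ctrl
print(ctrl.close_job())"
```

```text
the job is handed in; nothing more can be done
None
```

I stood the tall jar in the empty ring, let go of it and turned the stand until the jar faced the drawer side, within about 2° by the last camera check. I then handed the job in with the knob still gripped at 30 N; no verdict came back.

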